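Open the heating bath and hold the tube carrier ready over it

TASK

Lift the lid off the heating bath by its black knob and lay it gently, knob up, in the middle of the round cork mat. Then pick up the tube carrier by its blue bar at its balance point, never letting it tip far, and finish while still holding it in the gripper: level and still, with its tube block centred about five centimetres above the open mouth of the bath, touching nothing else. Leave the other bench things where they are.

Things in the scene. Friction and masses are not known exactly. Their poses are not given: they have to be found in the camera images.
- bath: heating bath, fixed to the bench: a white base box 200 x 190 x 60 mm with a round stainless pot on top, 150 mm outside, 142 mm inside diameter, its rim 110 mm above the bench, its inner floor 64 mm above the bench. Empty. Origin: centre of the underside, on the bench; z up.
- bath_mouth (a point): centre of the bath's mouth, in the plane of the pot's rim, 110 mm above the bench
- lid: loose stainless lid, about 0.25 kg: a disc 160 mm across, 6 mm thick, with a 128 mm round step 6 mm deep beneath it that sits loosely in the pot. A black knob 28 mm in diameter stands on a thin stem at its centre, from 26 to 52 mm above the lowest face. Origin: centre of the lowest face (the step's underside), 104 mm above the bench when on the bath; z up through the knob.
- lid_knob (a point): point on the axis of the lid's knob, 40 mm above the lid's lowest face
- mat: round cork mat, 200 mm in diameter, 6 mm thick, fixed flat on the bench. Origin: centre of the underside.
- carrier: loose tube carrier, 265 mm long, about 0.6 kg: a heavy block at its +x end, a foot plate (blue, 12 x 40 x 58 mm) at x = -126.5 mm, and between them a straight blue bar 10 mm wide (y), 16 mm tall, its middle 50 mm above the underside. It balances about a point of the bar 29 mm from the block's face, at x = 43.7 mm, far from the bar's middle. Origin: middle of the length, underside; z up as it stands.
- carrier_block (a point): centre of the underside of the carrier's tube block (x = 102.5 mm in the carrier's frame). The block is aluminium, 60 (x) x 50 x 56 mm, with six white-capped tubes fixed in it, their tops 78 mm above the underside
- amber_bottle: bystander: small amber glass bottle, 44 mm in diameter, 85 mm tall; origin at the underside's centre
- white_jar: bystander: white plastic jar, 52 mm in diameter, 70 mm tall; origin at the underside's centre
- reagent_bottle: bystander: white bottle with a red cap, 56 mm in diameter, 110 mm tall; origin at the underside's centre
- beaker: bystander: open glass beaker, 60 mm in diameter, 75 mm tall; origin at the underside's centre
- tip_box: bystander: blue plastic box, 90 x 60 x 50 mm; origin at the underside's centre
Things that resemble listed ones, but are neither listed nor needed, are in the scene too. What is shaped like the lid but orange is not meant.

How it is judged:
On the way, in this order (a step that is already met when the one before it is completed fails the run):
1. the lid is lifted clear of the bath by its knob (z of lid in the frame of bath above 0.125 m and contact force between the fingers and lid above 0.5 N and distance between the grasp point and lid_knob below 0.03 m and contact force between lid and bath below 0.1 N), for 0.1 s.
2. the lid lies knob up on the cork mat, let go (horizontal distance between lid and mat below 0.04 m and angle between lid's own z axis and vertical below 0.08 rad and height (world z) of lid below 0.012 m and linear speed of lid below 0.03 m/s and contact force between the fingers and lid below 0.1 N), for 0.2 s.
3. the carrier is lifted off the bench by its bar at the balance point (height (world z) of carrier above 0.03 m and contact force between the fingers and carrier above 1 N and x of the grasp point in the frame of carrier between 0.0237 and 0.0637 m), for 0.2 s.
At the end, for the whole second after the job is handed in: Lid flat, knob up, released, within 40 mm of the mat's centre; carrier held still by its bar within 20 mm of the balance point, tilt under 0.1 rad, block 20 to 90 mm above the rim and within 25 mm of the mouth's centre, clear of the bath; bystanders within 40 mm of their places (all of step 2 and contact force between the fingers and carrier above 1 N and x of the grasp point in the frame of carrier between 0.0237 and 0.0637 m and angle between carrier's own z axis and vertical below 0.1 rad and horizontal distance between carrier_block and bath_mouth below 0.025 m and z of carrier_block in the frame of bath_mouth between 0.02 and 0.09 m and height (world z) of carrier above 0.12 m and contact force between carrier and bath below 0.1 N and linear speed of carrier below 0.03 m/s and angular speed of carrier below 0.15 rad/s and distance of each of amber_bottle, white_jar, reagent_bottle, beaker, tip_box from where it was at the start of the episode below 0.04 m); the arm keeps its last pose, push and grip.
It fails at once if the lid is put down on the mat hard (over 60 N) (contact force between lid and mat above 60 N).
It fails at once if the carrier is tipped by more than 0.5 rad (angle between carrier's own z axis and vertical above 0.5 rad).
It fails at once if a bystander is moved by more than 40 mm (distance of any of amber_bottle, white_jar, reagent_bottle, beaker, tip_box from where it was at the start of the episode above 0.04 m).
It also fails if it takes over 58 s, if anything falls off the work surface, if the arm or the gripper's body presses on something with over 40 N, if the wrist force passes 120 N, or if a joint passes its speed limit or range.

ROBOT

A 7-joint arm with a two-finger parallel gripper is mounted at the origin on the work surface. World frame = base frame: x ahead of the robot, y to its left, z up, the work surface at z = 0. Lengths are in m, angles in rad, forces in N, time in s.
With the tool pointing down it reaches from about 0.375 to 0.925 m from the base axis. Payload 3.1 kg.
Tool frame: the origin (TCP) lies on the centre line of the jaws, within the pads' length; the fingertips stand 17 mm ahead of it and the grasp point (between the pads) lies 2 mm behind it; z points along the fingers, y is the line along which they close (so a half turn about z gives the same grasp; the last joint's range is limited). The gripper opens to 85 mm and grips with 20 to 120 N. Pads are 22 mm wide; open, the fingers measure 114 mm over their backs; the gripper's body (76 mm by 85 mm) begins 54 mm behind the grasp point. The pads swing forward as they close: fully open they stand 13 mm farther back than shut.
Start: joints at [-1.334, 0.383, 0.044, 1.598, -0.018, 1.161, -0.05], TCP at [0.214, 0.614, 0.219] pointing down, gripper open.
Joint ranges: [-2.61, 2.61], [-0.41, 2.15], [-1.48, 1.57], [0, 2.5], [-1.57, 4.71], [0.05, 1.97], [-2.85, 2.85]. Speed limits (rad/s): [2.79, 2.79, 3.14, 3.14, 3.14, 3.14, 3.14].

INTERFACE

Orientations are given as a rotation vector (axis times angle).
In Python, from bench import telemetry, cams, hand_in gives the robot as it stands.
- The arm moves only by the tool send_rows, never from a script. Its argument "series" is text: rows parted by semicolons, each of 7 numbers parted by spaces: the shift along the tool's x, y, z in mm, then the turn, a rotation vector about the tool's x, y, z in rad, then the gripper command: -1 is shut, 1 is fully open, values between are in proportion. A call has 1 to 8 rows; each row shifts and turns the commanded pose from where the row before left it, along the tool's axes as they then stand; what a row does not reach is not made up. A row lasts 1/8 s, in which the tool goes at most 62.5 mm and 10.7 degrees, less where a joint would pass 70% of its speed; a pose out of reach is approached as far as the arm can. A call is refused whole if a number of a shift passes 62.5 or a number of a turn 0.188, either way. A call with a gripper value outside its range is refused whole. The fingers move at their own pace and stop on an object; "force" is the grip in N (left out, the last holds). Time passes only in rows, so rows that do not move let the fingers close. It gives the time, the measured TCP pose, the force, the opening and the grip force at its end, in the units of the state.
- telemetry.get_obs(): the state, without advancing time (a new reading comes with each control period).
- cams.grab_frame(name): name is "side" or "top"; returns a dict with "color" (384x512x3 uint8, red, green, blue), "intrinsics" (3x3 intrinsics, pixels), "distortion" ([k1, k2, p1, p2, k3] as OpenCV has them; the pictures are not rectified), "R" (3x3) and "t" (3): a world point X has camera coordinates R X + t. Camera axes: x right, y down, z forward; pixel columns grow to the right and rows downward; lengths in m; the calibration is good to about 2 mm. A picture is of the moment at which its call begins. There is no depth.
- hand_in(): hands the job in; it is judged then, once.
Trained networks look in a picture, given as the dict that the camera call returned (one of the last four; its "shot" number tells which), for a name from the list of things; names that differ only in an ending like _2 or _b are one class to them, and where a whole thing is asked for, a point or a joint stands for the part that bears it (a point fixed in the world has none). Each returns a list of dicts, best first, with "score" (0 to 1); they miss things now and then, are a little off and sometimes report something else, mostly with a low value. They report only what shows in the picture. A call takes as long as a camera call. They do not tell look-alikes from the thing itself.
- cams.silhouettes(thing, picture): "region" (384x512 bool, what is visible of it) and "uv" ([column, row] in pixels, amid what is visible of it).
The state is a dict: "clock": time; "joints": joint angles; "qd": joint speeds; "joint_efforts": joint torques, N m; "tool_pos": TCP position; "orientation": TCP orientation; "contact_force": force on the tool from outside, world axes, zero at the start; "ft_torque": the same for the moment, N m; "opening": finger opening in m; "finger_force": force on a finger pad.
Only numpy, scipy, OpenCV 4.12 (cv2) and the standard library are available. Lean on these libraries where they do the work, as an engineer would, in place of code of your own. Each camera call takes 0.05 s, during which the arm holds its last target. There are 200 camera calls.

## Working session

There is one attempt and no reset: what is moved stays moved. The work goes in short steps, Python scripts to look and compute and a tool call to move; the robot and the scene stay as the last step left them, time stands still between calls to the robot, and variables do not carry over. Pictures are saved under pics/ and viewed, at most 13 in all, crops included, and the job is handed in when it is done.

Besides the shell and the picture viewer there is one more tool, called by a JSON object that holds its "method" and its "body", one argument or row to a line. send_rows: Moves the arm, as the interface text tells. Its arguments: {"type":"object","properties":{"series":{"type":"string"},"force":{"type":"number"}},"required":["series"]}

```bash
mkdir -p pics
cat > h.py <<'E'
import numpy as np, cv2
from bench import telemetry, cams, hand_in
def grab(n,save=None):
    p=cams.grab_frame(n)
    if save: cv2.imwrite('pics/'+save,p['color'][:,:,::-1])
    return p
def ray(p,uv,z):
    """world point on plane height z seen at pixel uv"""
    K=np.array(p['intrinsics']);D=np.array(p['distortion']);R=np.array(p['R']);t=np.array(p['t'])
    n=cv2.undistortPoints(np.array([[uv]],float),K,D)[0,0]
    d=R.T@np.array([n[0],n[1],1]);c=-R.T@t
    return c+d*(z-c[2])/d[2]
def proj(p,X):
    r,_=cv2.Rodrigues(np.array(p['R'],float))
    return cv2.projectPoints(np.array(X,float).reshape(-1,3),r,np.array(p['t'],float),np.array(p['intrinsics'],float),np.array(p['distortion'],float))[0][:,0]
def state():
    o=telemetry.get_obs()
    R=cv2.Rodrigues(np.array(o['orientation'],float))[0]
    return o,np.array(o['tool_pos']),R
E
python3 - <<'E'
from h import *
a=grab('top','top0.png');b=grab('side','side0.png')
o,p,R=state();print(o['clock'],p,R.round(3))
for n,q in(('top',a),('side',b)):
    print(n,(-np.array(q['R']).T@np.array(q['t'])).round(2))
    for t in['bath','lid','mat','carrier','amber_bottle','white_jar','reagent_bottle','beaker','tip_box']:
        print(t,[(round(s['score'],2),np.round(s['uv']).tolist(),int(s['region'].sum())) for s in cams.silhouettes(t,q)])
E
ls pics
```

```text
0.1 [0.21328895 0.61304611 0.21765968] [[-0.945  0.329 -0.001]
 [ 0.329  0.945 -0.002]
 [-0.    -0.002 -1.   ]]
top [0.25 0.   1.27]
bath [(0.93, [244.0, 173.0], 1582)]
lid [(0.83, [101.0, 186.0], 1796), (0.76, [349.0, 282.0], 1972), (0.6, [394.0, 142.0], 1672), (0.58, [243.0, 149.0], 2086)]
mat [(0.67, [339.0, 203.0], 2841)]
carrier [(0.58, [144.0, 185.0], 791)]
amber_bottle [(0.63, [206.0, 218.0], 166)]
white_jar [(0.59, [285.0, 217.0], 231), (0.24, [209.0, 217.0], 180)]
reagent_bottle [(0.78, [323.0, 118.0], 312), (0.55, [240.0, 152.0], 2057), (0.4, [176.0, 123.0], 327)]
beaker [(0.52, [176.0, 120.0], 312)]
tip_box [(0.63, [122.0, 128.0], 617)]
side [ 0.4  -1.19  1.26]
bath [(0.69, [295.0, 211.0], 1717)]
lid [(0.83, [298.0, 184.0], 1136), (0.74, [294.0, 208.0], 1616), (0.6, [268.0, 131.0], 620), (0.57, [247.0, 180.0], 169), (0.56, [332.0, 326.0], 2050)]
mat [(0.91, [258.0, 281.0], 2445)]
carrier [(0.89, [270.0, 150.0], 537)]
amber_bottle [(0.67, [268.0, 149.0], 620)]
white_jar [(0.8, [241.0, 232.0], 263)]
reagent_bottle [(0.77, [341.0, 256.0], 424)]
beaker [(0.66, [320.0, 159.0], 237), (0.25, [296.0, 183.0], 1096)]
tip_box [(0.63, [311.0, 134.0], 314)]
side0.png
top0.png
```

View pics/top0.png

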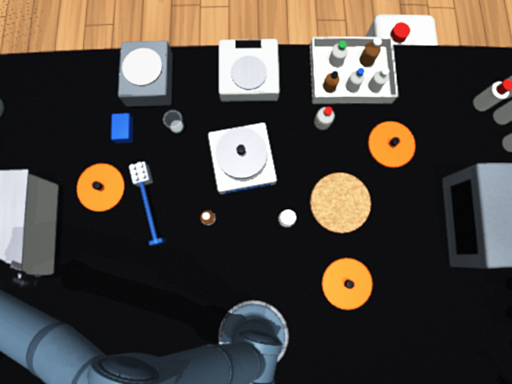

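View pics/side0.png

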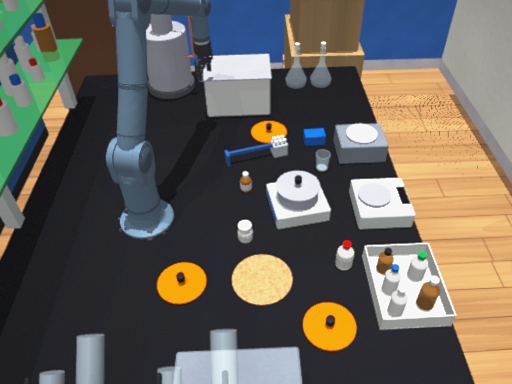

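Top view: the steel lid on the bath is at (241,150). Lid look-alikes are the three orange discs at (101,186), (394,142) and (349,282), plus the grey balance plate at (249,72) and the hotplate at (143,67). The description points to the steel lid with the black knob on the white base. The carrier's block is at (140,173) and its foot at (155,241), and the cork mat is at (340,203).

Run:
```python
from h import *
a=grab('top');b=grab('side')
def S(t,q,uv):
    L=cams.silhouettes(t,q); L=[s for s in L if np.hypot(*(np.array(s['uv'])-uv))<25]
    return L[0]['region'] if L else None
def cen(m): 
    v,u=np.nonzero(m); return np.array([u.mean(),v.mean()])
def local(q,c,r,f):
    g=q['color'].astype(int); v,u=np.mgrid[:384,:512]
    m=(np.hypot(u-c[0],v-c[1])<r)&f(g); return m
dark=lambda g:g.max(2)<70
blue=lambda g:(g[...,2]>g[...,0]+50)&(g[...,2]>90)
white=lambda g:g.min(2)>150
for n,q,kc,mc in(('top',a,(241,150),(340,203)),('side',b,(298,181),(262,279))):
    m=local(q,kc,9,dark);print(n,'knob',m.sum(),cen(m),ray(q,cen(m),.148).round(4),'z.144',ray(q,cen(m),.144).round(4))
    m=S('mat',q,mc)
    if m is not None:print('mat',cen(m),ray(q,cen(m),.006).round(4))
    m=S('lid',q,kc)
    if m is not None:print('lid',m.sum(),cen(m),ray(q,cen(m),.116).round(4))
m=local(a,(148,208),50,blue); 
v,u=np.nonzero(m);P=np.array([ray(a,(x,y),.05)[:2] for x,y in zip(u,v)])
c,mean=P.mean(0),None
d=np.linalg.svd(P-c)[2][0];d*=np.sign(d[0]);s=(P-c)@d
print('bar dir',d,'ang',np.arctan2(d[1],d[0]),'ends',c+d*s.min(),c+d*s.max(),'len',np.ptp(s),'perp',((P-c)@[-d[1],d[0]]).round(3).min())
mid=(s>s.min()+.035)
c2=P[mid].mean(0);d2=np.linalg.svd(P[mid]-c2)[2][0];d2*=np.sign(d2[0]);print('bar only',c2,d2)
m2=local(a,(140,173),18,white);print('caps',m2.sum(),cen(m2),ray(a,cen(m2),.078).round(4))
m3=local(b,(280,147),18,white);print('caps side',m3.sum(),cen(m3),ray(b,cen(m3),.078).round(4))
for t,c,z in(('amber_bottle',(207,218),.05),('white_jar',(287,218),.05),('reagent_bottle',(323,118),.06),('beaker',(174,121),.04),('tip_box',(122,128),.05)):
    print(t,ray(a,c,z).round(3))
big=cv2.resize(a['color'][:,:,::-1][110:260,90:390],None,fx=2.6,fy=2.6,interpolation=cv2.INTER_CUBIC);cv2.imwrite('pics/crop1.png',big)
```

```text
top knob 52 [240.65384615 149.63461538] [0.566  0.0277 0.148 ] z.144 [0.5671 0.0278 0.144 ]
mat [340.72947214 202.59530792] [ 0.4199 -0.2969  0.006 ]
lid 2093 [240.95604396 151.95699952] [0.5676 0.0276 0.116 ]
side knob 38 [297.86842105 179.60526316] [0.5671 0.0213 0.148 ] z.144 [0.5677 0.0256 0.144 ]
mat [261.52720371 279.4976803 ] [ 0.4209 -0.3032  0.006 ]
lid 1063 [297.37253057 185.48353716] [0.5669 0.0245 0.116 ]
bar dir [0.9658585  0.25907018] ang 0.26205939041406867 ends [0.29426037 0.30019157] [0.49527039 0.35410806] len 0.20811539173702517 perp -0.022
bar only [0.41089915 0.33148638] [0.96598363 0.25860322]
caps 306 [138.39542484 172.02614379] [0.5192 0.3537 0.078 ]
caps side 155 [278.54193548 140.99354839] [0.5199 0.3409 0.078 ]
amber_bottle [0.373 0.139 0.05 ]
white_jar [ 0.368 -0.113  0.05 ]
reagent_bottle [ 0.694 -0.242  0.06 ]
beaker [0.699 0.251 0.04 ]
tip_box [0.676 0.422 0.05 ]
```

View pics/crop1.png

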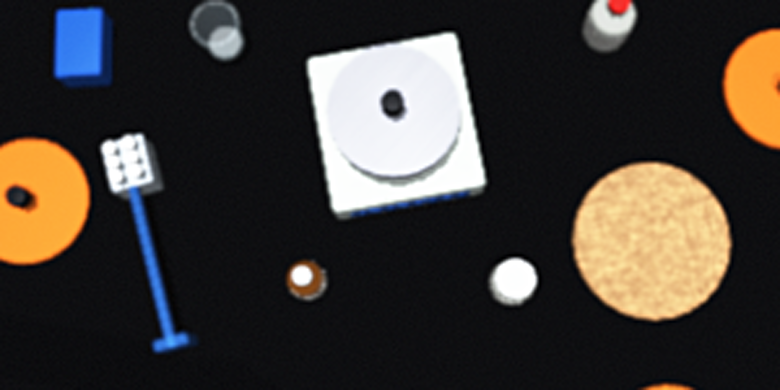

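The steel lid is the one on the bath at (0.567, 0.026), and its heights agree in both views. The mat is at (0.42, -0.30), and the bar balance point is at about (0.466, 0.346).

{"method": "send_rows", "body": {
  "series": "-37 -31 0 0 0 0 1;-37 -31 0 0 0 0 1;-37 -31 0 0 0 0 1;-37 -31 0 0 0 0 1;-37 -31 0 0 0 0 1;-37 -31 0 0 0 0 1;-37 -31 0 0 0 0 1;-37 -31 0 0 0 0 1",
  "force": 50
}}

```text
clock: 2.3
tool_pos: [0.4124, 0.2811, 0.2194]
orientation: [0.523, 3.097, 0.001]
contact_force: [0.6, 0.8, 0.1]
opening: 0.0851
finger_force: 0.0
```

{"method": "send_rows", "body": {
  "series": "-37 -31 0 0 0 0 1;-37 -31 0 0 0 0 1;-37 -31 0 0 0 0 1;-37 -31 0 0 0 0 1;-37 -31 0 0 0 0 1;-20 -20 0 0 0 0 1;0 0 0 0 0 0 1;0 0 0 0 0 0 1"
}}

```text
clock: 3.3
tool_pos: [0.5473, 0.0511, 0.2188]
orientation: [-0.522, -3.097, -0.001]
contact_force: [-0.3, 0.7, -0.7]
opening: 0.0853
finger_force: 0.0
```

```bash
cat >> h.py <<'E'
def go(x,y,z):
    o,p,R=state(); print('t',o['clock'],'p',p.round(4),'j',np.round(o['joints'],2),'f',np.round(o['contact_force'],1),'open',o['opening'],'ff',o['finger_force'],'\nR',R.round(3).tolist(),'\ntool mm',(R.T@(np.array([x,y,z])-p)*1000).round(1))
E
python3 -c "
from h import *
go(.567,.026,.143)"
```

```text
t 3.3 p [0.5473 0.0511 0.2188] j [-0.59  0.2   0.48  1.86 -0.11  1.1   1.17] f [-0.3  0.7 -0.7] open 0.08525244587014727 ff 0.0 
R [[-0.945, 0.327, -0.001], [0.327, 0.945, 0.001], [0.001, 0.001, -1.0]] 
tool mm [-26.9 -17.3  75.8]
```

{"method": "send_rows", "body": {
  "series": "-27 -17 0 0 0 0 1;0 0 25 0 0 0 1;0 0 25 0 0 0 1;0 0 18 0 0 0 1;0 0 8 0 0 0 1;0 0 0 0 0 0 1;0 0 0 0 0 0 1"
}}

```text
clock: 4.18
tool_pos: [0.5685, 0.025, 0.1439]
orientation: [0.523, 3.096, 0.001]
contact_force: [0.9, -0.5, -0.1]
opening: 0.0854
finger_force: 0.0
```

```bash
python3 -c "
from h import *
go(.567,.026,.143)
a=grab('side');b=grab('top')
c=[cv2.resize(a['color'][130:230,230:360,::-1],(400,300)),cv2.resize(b['color'][90:190,175:305,::-1],(400,300))]
cv2.imwrite('pics/g1.png',np.hstack(c))"
```

```text
t 4.175 p [0.5685 0.025  0.1439] j [-0.52  0.33  0.48  1.88 -0.19  0.96  1.28] f [ 0.9 -0.5 -0.1] open 0.08540487707996432 ff 0.0 
R [[-0.945, 0.328, 0.002], [0.328, 0.945, 0.0], [-0.002, 0.001, -1.0]] 
tool mm [1.8 0.4 0.9]
```

View pics/g1.png

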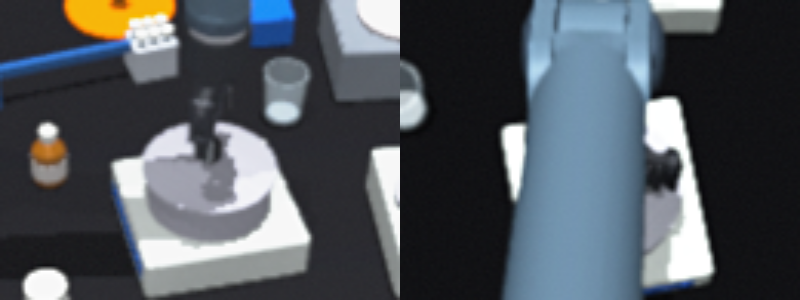

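The fingers straddle the black knob, at about (205,145) in the left half, so I close them.

{"method": "send_rows", "body": {
  "series": "2 0 0 0 0 0 -1;0 0 0 0 0 0 -1;0 0 0 0 0 0 -1;0 0 0 0 0 0 -1;0 0 0 0 0 0 -1;0 0 0 0 0 0 -1;0 0 0 0 0 0 -1;0 0 0 0 0 0 -1",
  "force": 60
}}

```text
clock: 5.28
tool_pos: [0.5667, 0.0251, 0.1439]
orientation: [0.524, 3.096, 0.0]
contact_force: [-0.6, -0.0, 5.8]
opening: 0.0
finger_force: 2.7
```

{"method": "send_rows", "body": {
  "series": "0 0 -10 0 0 0 -1;0 0 -15 0 0 0 -1;0 0 -20 0 0 0 -1;0 0 -20 0 0 0 -1;0 0 -10 0 0 0 -1;0 0 0 0 0 0 -1;0 0 0 0 0 0 -1"
}}

```text
clock: 6.15
tool_pos: [0.5651, 0.0256, 0.2172]
orientation: [-0.523, -3.096, 0.001]
contact_force: [-0.6, -0.9, -0.3]
opening: -0.0001
finger_force: 0.0
```

```bash
python3 -c "
from h import *
go(.4205,-.299,.215)
grab('side','side2.png')"
```

```text
t 6.15 p [0.5651 0.0256 0.2172] j [-0.55  0.24  0.5   1.82 -0.13  1.11  1.23] f [-0.6 -0.9 -0.3] open -7.227700681136176e-05 ff 0.0 
R [[-0.945, 0.328, -0.002], [0.328, 0.945, -0.0], [0.001, -0.001, -1.0]] 
tool mm [  30.  -354.1    2.5]
```

View pics/side2.png

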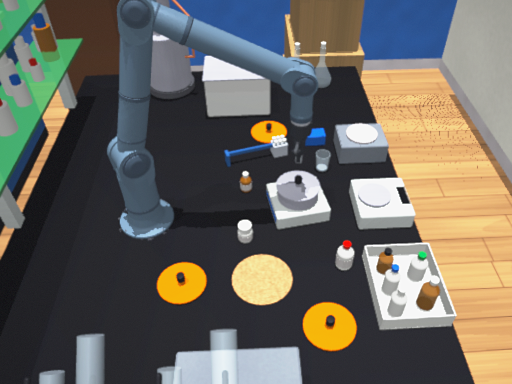

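The fingers closed empty and the lid is still on the bath with its knob at (298,180). I'll check where the tips really show against their expected projection.

```bash
python3 -c "
from h import *
o,p,R=state()
a=grab('side');b=grab('top')
for q in(a,b):
  print(proj(q,[p+R@[0,0,.017],p,p-R@[0,0,.054],p-R@[0,0,.15],[.567,.026,.156],[.567,.026,.13],[.567,.026,.116]]).round(1).tolist())
c=[cv2.resize(a['color'][105:205,240:350,::-1],(440,400)),cv2.resize(b['color'][90:190,165:255,::-1],(360,400))]
cv2.imwrite('pics/g2.png',np.hstack(c))"
```

```text
[[297.7, 168.0], [297.9, 164.3], [298.6, 152.3], [299.9, 129.5], [297.8, 177.1], [297.5, 182.4], [297.4, 185.2]]
[[240.9, 145.0], [240.7, 143.3], [240.2, 137.5], [239.0, 125.5], [241.1, 148.6], [241.4, 150.9], [241.5, 152.1]]
```

View pics/g2.png

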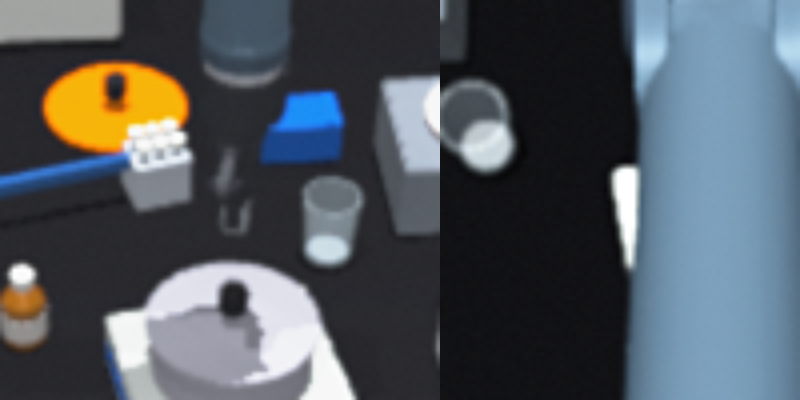

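```bash
python3 -c "
from h import *
a=grab('side')
g=a['color'][120:190,270:330,::-1].astype(float)
g=255*np.clip((g-5)/130,0,1)**.6
g=cv2.resize(g,(600,590//1),interpolation=cv2.INTER_NEAREST)
cv2.imwrite('pics/g3.png',g)"
```

```text
[ WARN:0@0.539] global loadsave.cpp:1063 imwrite_ Unsupported depth image for selected encoder is fallbacked to CV_8U.
```

View pics/g3.png

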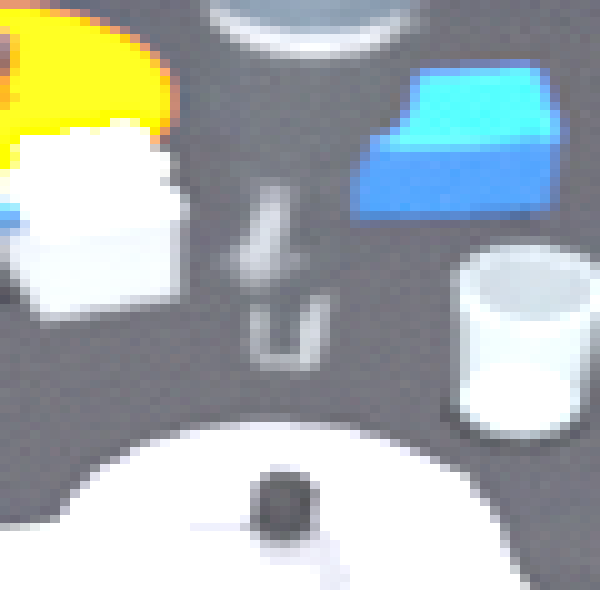

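The shut tips show at (298.5,164), 4 px above their projection. That makes them about 20 mm higher than the tool pose implies, which fits them having closed on top of the knob. I'll go lower in small steps and watch the force.

{"method": "send_rows", "body": {
  "series": "-2 0 0 0 0 0 1;0 0 20 0 0 0 1;0 0 20 0 0 0 1;0 0 20 0 0 0 1;0 0 13 0 0 0 1;0 0 5 0 0 0 1;0 0 5 0 0 0 1;0 0 0 0 0 0 1"
}}

```text
clock: 7.35
tool_pos: [0.5679, 0.0248, 0.1351]
orientation: [0.524, 3.097, 0.0]
contact_force: [0.2, -0.8, 0.1]
opening: 0.0856
finger_force: 0.0
```

{"method": "send_rows", "body": {
  "series": "0 0 4 0 0 0 1;0 0 4 0 0 0 1;0 0 0 0 0 0 1"
}}

```text
clock: 7.72
tool_pos: [0.5673, 0.0249, 0.1266]
orientation: [-0.523, -3.097, 0.0]
contact_force: [-0.0, 0.6, 0.0]
opening: 0.0853
finger_force: 0.0
```

```bash
python3 -c "
from h import *
go(.567,.026,.121)
a=grab('side')
g=a['color'][140:210,265:335,::-1].astype(float)
g=255*np.clip((g-5)/200,0,1)**.6
cv2.imwrite('pics/g4.png',cv2.resize(g.astype(np.uint8),(560,560),interpolation=cv2.INTER_NEAREST))"
```

```text
t 7.725 p [0.5673 0.0249 0.1266] j [-0.51  0.36  0.47  1.9  -0.2   0.93  1.29] f [-0.   0.6  0. ] open 0.08532473857722096 ff 0.0 
R [[-0.945, 0.329, -0.001], [0.329, 0.945, -0.0], [0.001, -0.0, -1.0]] 
tool mm [0.6 1.  5.6]
```

View pics/g4.png

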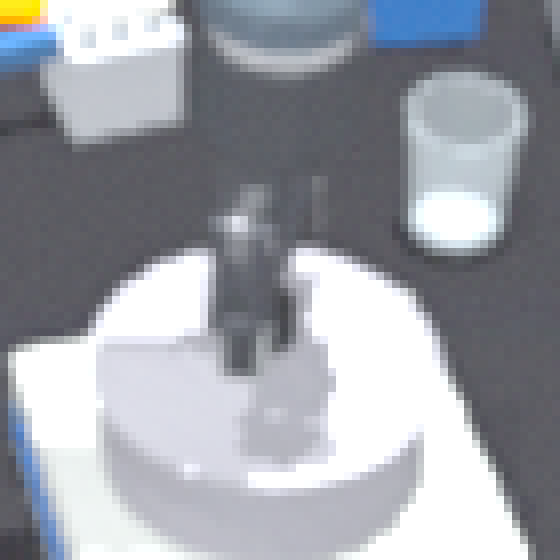

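```bash
python3 -c "
from h import *
o,p,R=state()
a=grab('side')
for z in(.11,.12,.13,.14,.15,.16,.17):
  print(z,[proj(a,[*(p+R@[0,s,0])[:2],z]).round(1).tolist()[0] for s in(-.057,-.043,0,.043)], proj(a,[.567,.026,z]).round(1).tolist())
"
```

```text
0.11 [[293.7, 197.1], [294.7, 194.5], [297.5, 186.6], [300.2, 179.0]] [[297.3, 186.4]]
0.12 [[293.8, 195.1], [294.8, 192.5], [297.6, 184.6], [300.3, 177.0]] [[297.4, 184.4]]
0.13 [[293.9, 193.1], [294.9, 190.5], [297.7, 182.6], [300.4, 175.0]] [[297.5, 182.4]]
0.14 [[294.0, 191.1], [295.0, 188.5], [297.8, 180.6], [300.5, 172.9]] [[297.6, 180.4]]
0.15 [[294.1, 189.0], [295.1, 186.4], [297.9, 178.5], [300.7, 170.9]] [[297.7, 178.3]]
0.16 [[294.2, 187.0], [295.2, 184.4], [298.0, 176.5], [300.8, 168.9]] [[297.8, 176.3]]
0.17 [[294.3, 184.9], [295.3, 182.3], [298.1, 174.4], [300.9, 166.8]] [[298.0, 174.2]]
```

The near open tip is at (295,186.4), which puts it at about z=0.152, so it is still too high. I continue down gently.

{"method": "send_rows", "body": {
  "series": "0 1 5 0 0 0 1;0 0 5 0 0 0 1;0 0 0 0 0 0 1;0 0 0 0 0 0 1"
}}

```text
clock: 8.32
tool_pos: [0.568, 0.0258, 0.1169]
orientation: [-0.524, -3.097, 0.0]
contact_force: [0.7, -1.4, -0.6]
opening: 0.0853
finger_force: 0.0
```

{"method": "send_rows", "body": {
  "series": "0 0 4 0 0 0 1;0 0 4 0 0 0 1;0 0 0 0 0 0 1;0 0 0 0 0 0 1"
}}

```text
clock: 8.82
tool_pos: [0.568, 0.0258, 0.1089]
orientation: [-0.523, -3.098, 0.0]
contact_force: [0.6, 0.2, 0.3]
opening: 0.0855
finger_force: 0.0
```

{"method": "send_rows", "body": {
  "series": "0 0 0 0 0 0 -1;0 0 0 0 0 0 -1;0 0 0 0 0 0 -1;0 0 0 0 0 0 -1;0 0 0 0 0 0 -1;0 0 0 0 0 0 -1;0 0 0 0 0 0 -1;0 0 0 0 0 0 -1"
}}

```text
clock: 9.82
tool_pos: [0.5685, 0.0261, 0.1094]
orientation: [0.523, 3.097, 0.001]
contact_force: [-0.3, 1.2, 4.3]
opening: 0.0265
finger_force: 59.0
```

{"method": "send_rows", "body": {
  "series": "0 0 -5 0 0 0 -1;0 0 -8 0 0 0 -1;0 0 -12 0 0 0 -1;0 0 -15 0 0 0 -1;0 0 -15 0 0 0 -1;0 0 -10 0 0 0 -1;0 0 0 0 0 0 -1;0 0 0 0 0 0 -1"
}}

```text
clock: 10.82
tool_pos: [0.5676, 0.0259, 0.1736]
orientation: [-0.523, -3.097, 0.0]
contact_force: [-0.1, -0.1, -2.5]
opening: 0.0266
finger_force: 59.1
```

```bash
python3 -c "
from h import *
go(.4205,-.299,.174)
a=grab('side')
for s in cams.silhouettes('lid',a):
  if s['score']>.4:
    v,u=np.nonzero(s['region']);print(s['score'],s['uv'],s['region'].sum(),u.min(),u.max(),v.min(),v.max())
g=a['color'][110:230,230:360,::-1].astype(float)
g=255*np.clip((g-5)/240,0,1)**.7
cv2.imwrite('pics/g5.png',cv2.resize(g.astype(np.uint8),(520,480),interpolation=cv2.INTER_NEAREST))"
```

```text
t 10.825 p [0.5676 0.0259 0.1736] j [-0.54  0.3   0.49  1.86 -0.16  1.02  1.26] f [-0.1 -0.1 -2.5] open 0.026629970666431326 ff 59.095001220703125 
R [[-0.945, 0.328, -0.001], [0.328, 0.945, -0.0], [0.001, -0.0, -1.0]] 
tool mm [ 3.220e+01 -3.552e+02 -3.000e-01]
0.97 [296.0, 173.7] 891 276 319 160 188
0.87 [265.9, 131.7] 542 251 285 121 142
0.77 [331.3, 326.6] 1988 303 355 303 350
0.64 [179.7, 284.4] 1558 159 206 263 303
```

View pics/g5.png

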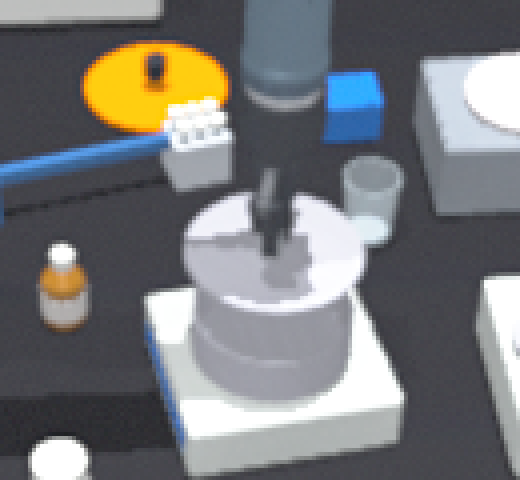

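The lid is lifted, level, with the disc at crop (275,250) clear of the pot. Moving to the mat.

{"method": "send_rows", "body": {
  "series": "3 -25 0 0 0 0 -1;4 -42 0 0 0 0 -1;4 -44 0 0 0 0 -1;4 -44 0 0 0 0 -1;4 -44 0 0 0 0 -1;4 -44 0 0 0 0 -1;4 -44 0 0 0 0 -1;4 -38 0 0 0 0 -1"
}}

```text
clock: 11.92
tool_pos: [0.4293, -0.2736, 0.1738]
orientation: [-0.528, -3.096, 0.0]
contact_force: [-0.2, -0.1, -2.6]
opening: 0.0263
finger_force: 59.2
```

{"method": "send_rows", "body": {
  "series": "2 -20 0 0 0 0 -1;0 -10 0 0 0 0 -1;0 0 20 0 0 0 -1;0 0 30 0 0 0 -1;0 0 30 0 0 0 -1;0 0 25 0 0 0 -1;0 0 0 0 0 0 -1;0 0 0 0 0 0 -1"
}}

```text
clock: 12.92
tool_pos: [0.4209, -0.2989, 0.0697]
orientation: [0.522, 3.097, -0.001]
contact_force: [0.7, 0.3, -2.3]
opening: 0.0265
finger_force: 59.4
```

```bash
python3 -c "
from h import *
go(.4205,-.299,.011)
for n,z in(('side',.07),('top',.07)):
  a=grab(n)
  for s in cams.silhouettes('lid',a):
    v,u=np.nonzero(s['region']);print(n,round(s['score'],2),s['uv'],s['region'].sum(),ray(a,(u.mean(),v.mean()),z).round(3))
"
```

```text
t 12.925 p [ 0.4209 -0.2989  0.0697] j [-0.01  0.38  0.64  2.06 -0.32  0.79  2.05] f [ 0.7  0.3 -2.3] open 0.02649818696126818 ff 59.38297212123871 
R [[-0.945, 0.328, 0.001], [0.328, 0.945, -0.001], [-0.001, -0.0, -1.0]] 
tool mm [ 0.4 -0.2 58.7]
side 0.93 [328.8, 327.0] 1980 [ 0.607 -0.52   0.07 ]
side 0.75 [261.5, 269.2] 1386 [ 0.419 -0.306  0.07 ]
side 0.64 [180.2, 283.3] 1569 [ 0.171 -0.349  0.07 ]
top 0.86 [353.3, 285.2] 1495 [ 0.152 -0.3    0.07 ]
top 0.69 [332.5, 194.4] 500 [ 0.447 -0.258  0.07 ]
top 0.65 [99.9, 189.7] 1763 [0.476 0.48  0.07 ]
top 0.61 [392.8, 143.0] 1480 [ 0.604 -0.461  0.07 ]
```

Lid centred over the mat. Lower it gently.

{"method": "send_rows", "body": {
  "series": "0 0 15 0 0 0 -1;0 0 15 0 0 0 -1;0 0 12 0 0 0 -1;0 0 5 0 0 0 -1;0 0 3 0 0 0 -1;0 0 2 0 0 0 -1;0 0 2 0 0 0 -1;0 0 0 0 0 0 -1"
}}

```text
clock: 14.12
tool_pos: [0.4203, -0.2987, 0.0151]
orientation: [0.523, 3.097, -0.0]
contact_force: [0.8, 0.5, -3.2]
opening: 0.0265
finger_force: 59.5
```

{"method": "send_rows", "body": {
  "series": "0 0 1 0 0 0 -1;0 0 1 0 0 0 -1;0 0 1 0 0 0 -1;0 0 0 0 0 0 -1"
}}

```text
clock: 14.62
tool_pos: [0.4201, -0.2986, 0.0119]
orientation: [-0.523, -3.097, -0.0]
contact_force: [-0.4, -0.1, -1.5]
opening: 0.0265
finger_force: 59.5
```

{"method": "send_rows", "body": {
  "series": "0 0 1 0 0 0 -1;0 0 0 0 0 0 -1"
}}

```text
clock: 14.88
tool_pos: [0.4203, -0.2987, 0.0114]
orientation: [0.523, 3.098, 0.001]
contact_force: [-1.4, 1.1, 2.1]
opening: 0.0269
finger_force: 60.1
```

{"method": "send_rows", "body": {
  "series": "0 0 1 0 0 0 -1;0 0 0 0 0 0 -1"
}}

```text
clock: 15.12
tool_pos: [0.4203, -0.2987, 0.0113]
orientation: [-0.524, -3.098, -0.002]
contact_force: [-3.6, 3.4, 10.0]
opening: 0.0268
finger_force: 61.1
```

Contact at the expected height. Release and rise straight up.

{"method": "send_rows", "body": {
  "series": "0 0 -1 0 0 0 0;0 0 0 0 0 0 0.6;0 0 0 0 0 0 1;0 0 0 0 0 0 1;0 0 0 0 0 0 1;0 0 0 0 0 0 1;0 0 -10 0 0 0 1;0 0 -20 0 0 0 1"
}}

```text
clock: 16.12
tool_pos: [0.4196, -0.2984, 0.0415]
orientation: [-0.523, -3.096, -0.001]
contact_force: [-0.2, 0.4, 0.5]
opening: 0.0859
finger_force: 0.0
```

{"method": "send_rows", "body": {
  "series": "0 0 -40 0 0 0 1;0 0 -50 0 0 0 1;0 0 -50 0 0 0 1;0 40 0 0 0 0 1;0 50 0 0 0 0 1;0 55 0 0 0 0 1;0 55 0 0 0 0 1;0 55 0 0 0 0 1"
}}

```text
clock: 17.12
tool_pos: [0.5048, -0.0566, 0.1828]
orientation: [0.525, 3.095, 0.001]
contact_force: [0.9, -0.2, 0.5]
opening: 0.0857
finger_force: 0.0
```

Run:
```python
from h import *
a=grab('top');b=grab('side')
for q in(b,a):
  for s in cams.silhouettes('lid',q):
    v,u=np.nonzero(s['region']);print(round(s['score'],2),np.round(s['uv']),s['region'].sum(),ray(q,(u.mean(),v.mean()),.018).round(3))
def cols(q,c,r,f):
    g=q['color'].astype(int); v,u=np.mgrid[:384,:512]
    v,u=np.nonzero((np.hypot(u-c[0],v-c[1])<r)&f(g)); return u,v
blue=lambda g:(g[...,2]>g[...,0]+50)&(g[...,2]>90)
for n,q,c,r in(('top',a,(148,208),50),('side',b,(250,152),30)):
    u,v=cols(q,c,r,blue);P=np.array([ray(q,(x,y),.058 if n=='top' else .054)[:2] for x,y in zip(u,v)])
    c0=P.mean(0);d=np.linalg.svd(P-c0)[2][0];d*=np.sign(d[0]);s=(P-c0)@d
    k=s>s.min()+.035;c0=P[k].mean(0);d=np.linalg.svd(P[k]-c0)[2][0];d*=np.sign(d[0]);s=(P-c0)@d
    e0,e1=c0+d*s.min(),c0+d*s.max()
    print(n,'yaw',np.arctan2(d[1],d[0]),'ends',e0,e1,'bal from foot',e0+d*.176,'from block',e1-d*.029)
go(.466,.346,.1)
```

```text
0.96 [260. 276.] 1593 [ 0.418 -0.302  0.018]
0.87 [180. 283.] 1621 [ 0.161 -0.312  0.018]
0.57 [329. 328.] 2086 [ 0.616 -0.492  0.018]
0.57 [263. 132.] 339 [0.457 0.495 0.018]
0.94 [394. 142.] 1656 [ 0.616 -0.48   0.018]
0.87 [344. 202.] 1793 [ 0.419 -0.297  0.018]
0.82 [101. 186.] 1768 [0.484 0.499 0.018]
0.78 [347. 286.] 2000 [ 0.158 -0.3    0.018]
top yaw 0.26317223190160244 ends [0.29399646 0.29816498] [0.49362603 0.35194941] bal from foot [0.46393671 0.34395048] from block [0.46562451 0.34440521]
side yaw 0.26055362078354016 ends [0.2847172  0.29583545] [0.49546888 0.35202489] bal from foot [0.45477676 0.34117578] from block [0.46744771 0.34455403]
t 17.325 p [ 0.5045 -0.0567  0.1822] j [-0.48  0.16  0.56  2.   -0.1   1.01  1.37] f [-0.5 -0.9 -1. ] open 0.0854771690131742 ff 0.0 
R [[-0.946, 0.325, 0.001], [0.325, 0.946, -0.0], [-0.001, 0.0, -1.0]] 
tool mm [167.6 368.2  82. ]
```

Lid lies on the mat at (0.419,-0.299), as both views show. Go over the bar and turn to it.

{"method": "send_rows", "body": {
  "series": "15 35 0 0 0 0 1;22 48 0 0 0 0 1;22 48 0 0 0 0 1;22 48 0 0 0 0 1;22 48 0 0 0 0 1;22 48 0 0 0 0 1;22 48 0 0 0 0 1;20 42 0 0 0 0 1"
}}

```text
clock: 18.32
tool_pos: [0.4675, 0.3413, 0.182]
orientation: [0.528, 3.095, 0.0]
contact_force: [1.4, 0.1, 1.6]
opening: 0.0851
finger_force: 0.0
```

{"method": "send_rows", "body": {
  "series": "0 0 0 0 0 -0.12 1;0 0 0 0 0 -0.12 1;0 0 0 0 0 -0.12 1;0 0 0 0 0 -0.12 1;0 0 0 0 0 -0.118 1;0 0 0 0 0 0 1;0 0 0 0 0 0 1"
}}

```text
clock: 19.2
tool_pos: [0.4671, 0.3404, 0.1814]
orientation: [-0.406, 3.115, -0.001]
contact_force: [0.6, -0.7, -0.5]
opening: 0.0857
finger_force: 0.0
```

```bash
python3 -c "
from h import *
go(.466,.344,.05)
o,p,R=state();print('y yaw err to bar perp',np.arctan2(R[1,1],R[0,1])-np.pi/2-.262)"
```

```text
t 19.2 p [0.4671 0.3404 0.1814] j [-0.87  0.29  0.2   1.82 -0.06  1.04  1.18] f [ 0.6 -0.7 -0.5] open 0.08566386093449593 ff 0.0 
R [[-0.967, -0.256, 0.001], [-0.256, 0.967, -0.0], [-0.001, -0.0, -1.0]] 
tool mm [  0.2   3.8 131.4]
y yaw err to bar perp -0.002769677406329052
```

{"method": "send_rows", "body": {
  "series": "0 4 30 0 0 0 1;0 0 40 0 0 0 1;0 0 40 0 0 0 1;0 0 25 0 0 0 1;0 0 10 0 0 0 1;0 0 7 0 0 0 1;0 0 4 0 0 0 1;0 0 0 0 0 0 1"
}}

```text
clock: 20.2
tool_pos: [0.4656, 0.346, 0.0256]
orientation: [-0.412, 3.114, 0.001]
contact_force: [-0.7, 0.7, -0.1]
opening: 0.0858
finger_force: 0.0
```

```bash
python3 -c "
from h import *
go(.466,.344,.025)
a=grab('side');b=grab('top')
g=lambda q,y,x:cv2.resize((255*np.clip((q['color'][y:y+70,x:x+70,::-1]-5.)/220,0,1)**.6).astype(np.uint8),(400,400),interpolation=cv2.INTER_NEAREST)
cv2.imwrite('pics/g6.png',np.hstack([g(a,115,230),g(b,150,110)]))
for s in cams.silhouettes('carrier',a):print(s['score'],s['uv'])
"
```

```text
t 20.2 p [0.4656 0.346  0.0256] j [-0.85  0.5   0.17  1.9  -0.12  0.75  1.22] f [-0.7  0.7 -0.1] open 0.085789426392654 ff 0.0 
R [[-0.966, -0.26, 0.001], [-0.26, 0.966, 0.001], [-0.001, 0.001, -1.0]] 
tool mm [ 0.1 -2.   0.6]
0.74 [275.6, 147.9]
```

View pics/g6.png

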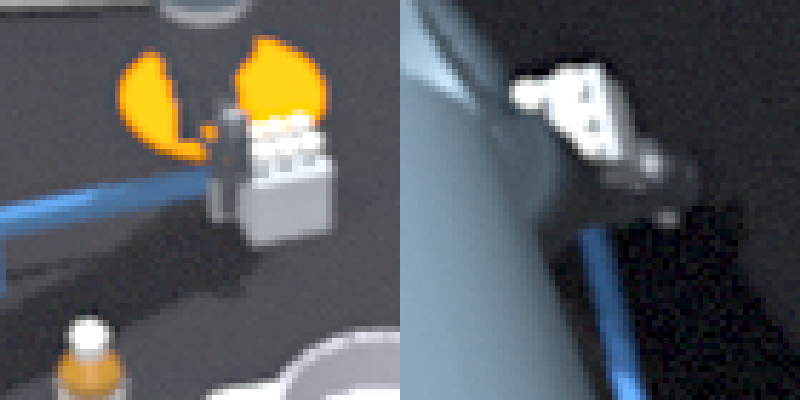

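The bar lies between the open fingers: the near finger is at (225,180) in the left half, just short of the block. Close and lift a little.

{"method": "send_rows", "body": {
  "series": "0 -2 0 0 0 0 -1;0 0 0 0 0 0 -1;0 0 0 0 0 0 -1;0 0 0 0 0 0 -1;0 0 0 0 0 0 -1;0 0 0 0 0 0 -1;0 0 0 0 0 0 -1;0 0 0 0 0 0 -1",
  "force": 110
}}

```text
clock: 21.35
tool_pos: [0.4656, 0.3445, 0.0252]
orientation: [-0.413, 3.114, 0.001]
contact_force: [-1.6, 1.6, 2.6]
opening: 0.0075
finger_force: 108.0
```

{"method": "send_rows", "body": {
  "series": "0 0 -3 0 0 0 -1;0 0 -5 0 0 0 -1;0 0 -5 0 0 0 -1;0 0 0 0 0 0 -1"
}}

```text
clock: 21.85
tool_pos: [0.466, 0.3436, 0.0382]
orientation: [-0.412, 3.114, 0.0]
contact_force: [0.3, 0.0, -7.3]
opening: 0.0077
finger_force: 107.5
```

```bash
cat > m.py <<'E'
from h import *
o,p,R=state();go(*p);print('torque tool',(R.T@np.array(o['ft_torque'])).round(3))
b=grab('side')
g=b['color'].astype(int);v,u=np.mgrid[:384,:512]
c=proj(b,p-R@[.05,0,-0.0])[0]
c=proj(b,p+R@[.07,0,-.02])[0]
m=(np.hypot(u-c[0],v-c[1])<24)&(g[...,2]>g[...,0]+50)&(g[...,2]>90)
L=cams.silhouettes('carrier',b)
for s in L[:2]:print(s['score'],s['uv'])
m&=v<400
vv,uu=np.nonzero(m);vx,vy,x0,y0=cv2.fitLine(np.c_[uu,vv].astype(np.float32),cv2.DIST_HUBER,0,.01,.01).ravel()
print('bar slope px',vy/vx,'n',m.sum(),'expected if level',(lambda q:(q[1]-q[0])[1]/(q[1]-q[0])[0])(proj(b,[p+R@[.14,0,-.026],p+R@[.02,0,-.026]])))
E
python3 m.py
```

```text
t 21.85 p [0.466  0.3436 0.0382] j [-0.85  0.48  0.17  1.9  -0.11  0.77  1.22] f [ 0.3  0.  -7.3] open 0.007745619576113049 ff 107.51978874206543 
R [[-0.966, -0.26, 0.001], [-0.26, 0.966, 0.0], [-0.001, -0.0, -1.0]] 
tool mm [0. 0. 0.]
torque tool [-0.022 -0.03  -0.007]
0.75 [274.2, 145.7]
bar slope px -0.18605846 n 180 expected if level -0.2068426124681203
```

Balanced (torque near zero) and level. Lift higher, then carry gently to the bath.

{"method": "send_rows", "body": {
  "series": "0 0 -8 0 0 0 -1;0 0 -16 0 0 0 -1;0 0 -25 0 0 0 -1;0 0 -30 0 0 0 -1;0 0 -30 0 0 0 -1;0 0 -25 0 0 0 -1;0 0 -14 0 0 0 -1;0 0 -5 0 0 0 -1"
}}

```text
clock: 22.95
tool_pos: [0.4661, 0.344, 0.1923]
orientation: [-0.412, 3.113, 0.002]
contact_force: [-0.4, 0.3, -8.0]
opening: 0.0076
finger_force: 107.8
```

{"method": "send_rows", "body": {
  "series": "0 0 0 0 0 0 -1;1 -8 0 0 0 0 -1;2 -16 0 0 0 0 -1;3 -24 0 0 0 0 -1;4 -28 0 0 0 0 -1;4 -30 0 0 0 0 -1;4 -30 0 0 0 0 -1;4 -30 0 0 0 0 -1"
}}

```text
clock: 23.95
tool_pos: [0.4877, 0.174, 0.1909]
orientation: [0.408, -3.115, 0.001]
contact_force: [-0.1, -0.0, -7.1]
opening: 0.0076
finger_force: 107.7
```

```bash
python3 m.py; python3 -c "
from h import *
go(.510,.011,.190)"
```

```text
t 23.95 p [0.4877 0.174  0.1909] j [-0.69  0.16  0.3   1.95 -0.05  1.03  1.46] f [-0.1 -0.  -7.1] open 0.007634867927964717 ff 107.73388266563416 
R [[-0.966, -0.258, -0.0], [-0.258, 0.966, -0.001], [0.0, -0.001, -1.0]] 
tool mm [0. 0. 0.]
torque tool [ 0.041 -0.01   0.021]
0.69 [282.7, 143.0]
bar slope px -0.18413164 n 154 expected if level -0.20289876064815796
t 24.05 p [0.4884 0.169  0.1908] j [-0.69  0.16  0.3   1.96 -0.05  1.03  1.46] f [ 0.2 -0.5 -7.1] open 0.007917791290508286 ff 107.8626537322998 
R [[-0.968, -0.25, -0.001], [-0.25, 0.968, -0.005], [0.002, -0.004, -1.0]] 
tool mm [  18.7 -158.4    1.5]
```

{"method": "send_rows", "body": {
  "series": "2 -20 0 0 0 0 -1;3 -28 0 0 0 0 -1;3 -28 0 0 0 0 -1;3 -28 0 0 0 0 -1;3 -24 0 0 0 0 -1;3 -16 0 0 0 0 -1;1 -9 0 0 0 0 -1;0 -4 0 0 0 0 -1"
}}

```text
clock: 25.05
tool_pos: [0.511, 0.0213, 0.1909]
orientation: [0.412, -3.114, -0.001]
contact_force: [0.1, 0.5, -8.0]
opening: 0.0074
finger_force: 108.0
```

{"method": "send_rows", "body": {
  "series": "0 0 0 0 0 0 -1;0 0 0 0 0 0 -1;0 0 0 0 0 0 -1"
}}

```text
clock: 25.42
tool_pos: [0.511, 0.0223, 0.1909]
orientation: [0.415, -3.114, -0.0]
contact_force: [-0.4, 0.2, -7.2]
opening: 0.0074
finger_force: 108.0
```

```bash
python3 m.py
python3 - <<'E'
from h import *
go(.510,.011,.190)
zt=state()[1][2]-.025+.078
for n in('side','top'):
    q=grab(n);g=q['color'].astype(int);v,u=np.mgrid[:384,:512]
    c=proj(q,[.567,.026,zt])[0]
    m=((np.hypot(u-c[0],v-c[1])<20)&(g.min(2)>200)).astype(np.uint8)
    k,l,st,ce=cv2.connectedComponentsWithStats(m)
    print(n,c.round(1),[(st[i].tolist(),ce[i].round(1).tolist(),ray(q,ce[i],zt).round(3).tolist()) for i in range(1,k) if st[i,4]>15])
    if n=='side':cv2.imwrite('pics/fin.png',cv2.resize(q['color'][100:260,180:380,::-1],(800,600)))
E
```

```text
t 25.425 p [0.511  0.0223 0.1909] j [-0.5   0.15  0.41  1.97 -0.07  1.03  1.78] f [-0.4  0.2 -7.2] open 0.0073667517521080065 ff 107.97386527061462 
R [[-0.965, -0.262, -0.0], [-0.262, 0.965, 0.0], [0.0, 0.0, -1.0]] 
tool mm [0. 0. 0.]
torque tool [-0.034 -0.004  0.014]
0.56 [288.7, 168.2]
bar slope px -0.20195521 n 215 expected if level -0.21949080351261677
t 25.525 p [0.511  0.022  0.1909] j [-0.5   0.15  0.41  1.97 -0.07  1.03  1.78] f [ 0.2 -0.  -7. ] open 0.007569262008386423 ff 107.97396540641785 
R [[-0.965, -0.261, -0.0], [-0.261, 0.965, 0.0], [0.0, 0.0, -1.0]] 
tool mm [  3.9 -10.3   0.9]
side [298.8 158.3] [([291, 153, 9, 4, 24], [295.2, 154.5], [0.556, 0.047, 0.244]), ([293, 156, 15, 7, 53], [299.8, 158.5], [0.57, 0.025, 0.244])]
top [240.3 139.8] []
```

View pics/fin.png

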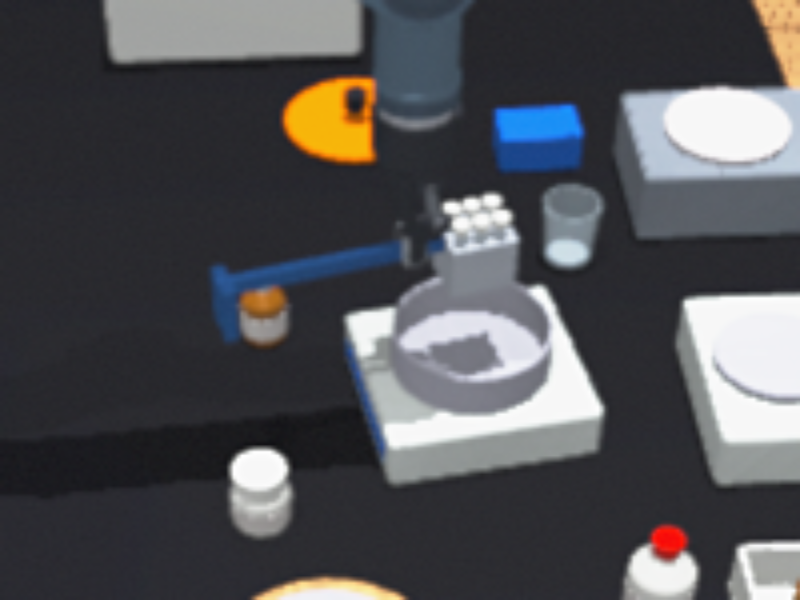

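The final view shows the caps at crop (478,215), above the open pot, the bar level and the lid gone to the mat. A small 9 mm correction, then settle and hand in.

{"method": "send_rows", "body": {
  "series": "2 -3 0 0 0 0 -1;2 -3 0 0 0 0 -1;0 -3 0 0 0 0 -1;0 0 0 0 0 0 -1;0 0 0 0 0 0 -1;0 0 0 0 0 0 -1;0 0 0 0 0 0 -1;0 0 0 0 0 0 -1"
}}

```text
clock: 26.62
tool_pos: [0.5096, 0.0118, 0.1909]
orientation: [0.413, -3.114, -0.0]
contact_force: [0.1, -0.4, -6.9]
opening: 0.0072
finger_force: 108.0
```

Run:
```python
from h import *
go(.510,.011,.190)
q=grab('side');zt=.244;g=q['color'].astype(int);v,u=np.mgrid[:384,:512]
c=proj(q,[.567,.026,zt])[0]
vv,uu=np.nonzero((np.hypot(u-c[0],v-c[1])<12)&(g.min(2)>185)&(v<165))
print(c,len(uu),uu.min(),uu.max(),vv.min(),vv.max(),ray(q,((uu.min()+uu.max())/2,(vv.min()+vv.max())/2),zt-.003))
for s in cams.silhouettes('lid',q):print(s['score'],s['uv'])
print(hand_in())
```

```text
t 26.625 p [0.5096 0.0118 0.1909] j [-0.49  0.15  0.42  1.98 -0.07  1.03  1.8 ] f [ 0.1 -0.4 -6.9] open 0.0071664369401376726 ff 107.97391176223755 
R [[-0.966, -0.26, -0.0], [-0.26, 0.966, -0.0], [0.0, 0.0, -1.0]] 
tool mm [-0.2 -0.9  0.9]
[298.81785144 158.2481418 ] 115 291 308 154 164 [0.5694335  0.02539503 0.241     ]
0.78 [330.9, 327.0]
0.75 [263.9, 132.5]
0.74 [176.3, 282.4]
0.56 [261.2, 276.2]
the job is handed in; nothing more can be done
None
```

Handed in at 26.6 s: the lid lies released on the cork mat about 1 mm from its centre, and the carrier is held level about 55 mm above the bath's mouth, its block roughly 3 mm off centre (camera estimates; the hand-in returned no verdict); one first grasp closed empty on top of the knob before I regripped lower.

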